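# Seat a rear panel on a test jig's dowels and start the tester

### The arm

A 6-joint arm with a two-finger parallel gripper is mounted at the origin on the work surface. World frame = base frame: x ahead of the robot, y to its left, z up, the work surface at z = 0. Lengths are in m, angles in rad, forces in N, time in s.
With the tool pointing down it reaches from about 0.35 to 0.975 m from the base axis. Payload 4.9 kg.
Tool frame: the origin (TCP) lies at the very end of the fingers, on their centre line; the grasp point (between the pads) lies 19 mm behind it; z points along the fingers, y is the line along which they close (so a half turn about z gives the same grasp; the last joint's range is limited). The gripper opens to 85 mm and grips with 20 to 120 N. Pads are 22 mm wide; open, the fingers measure 114 mm over their backs; the gripper's body (76 mm by 85 mm) begins 54 mm behind the grasp point. The pads swing forward as they close: fully open they stand 13 mm farther back than shut.
Start: joints at [1.129, 0.053, 1.613, -0, 1.476, -0.119], TCP at [0.198, 0.593, 0.231] pointing down, gripper open.
Joint ranges: [-3.01, 3.01], [-1.01, 2.22], [0.06, 2.58], [-1.02, 4.17], [0.09, 2.62], [-3.14, 3.14]. Speed limits (rad/s): [2.57, 2.57, 3.14, 3.14, 3.14, 3.14].

### API

Orientations are given as a unit quaternion [w, x, y, z].
In Python, from plant import monitor, vision, manip gives the robot as it stands. The module is installed in compiled form; this text tells all that it offers.
- The arm moves only by the tool arm_command, never from a script. Its argument "rows" is a list of rows, each a list of 3 entries, a list of its own where there are three numbers: the finger opening in mm, from 0 to 85.4, then the shift along the world's x, y, z in units of 30 cm (1.0 is 30 cm), then the turn, a rotation vector about the world's x, y, z in units of pi/2 rad (1.0 is pi/2 rad). In form: [[claw, [x, y, z], [wx, wy, wz]], ...]. A call has 1 to 12 rows; each row is the pose to reach, as a shift and turn from the pose commanded when the call began; what a row does not reach only later rows make up. A row lasts 1/12 s, in which the tool goes at most 41.7 mm and 7.16 degrees, less where a joint would pass 70% of its speed; a pose out of reach is approached as far as the arm can. A call with a number of a shift or a turn outside -1 to 1 is refused whole. A call with a gripper value outside its range is refused whole. The fingers move at their own pace and stop on an object; the grip force is fixed at half the most. Time passes only in rows, so rows that repeat a pose let the fingers close. It gives the time, the measured TCP pose, the force, the opening and the grip force at its end, in the units of the state.
- monitor.state(): the state, without advancing time (a new reading comes with each control period).
- vision.grab_frame(name): name is "side" or "top" or "wrist"; returns a dict with "color" (384x512x3 uint8, red, green, blue), "z_map" (384x512 float32, m along the optical axis (not along the pixel's ray), 0 where there is no reading), "mtx" (3x3 intrinsics, pixels), "k1" (the pictures are not rectified: a ray, as slopes to the right and down, at radius r is drawn at 1 + k1 r^2 times it, then the intrinsics apply), "R" (3x3) and "t" (3): a world point X has camera coordinates R X + t. Camera axes: x right, y down, z forward; pixel columns grow to the right and rows downward; lengths in m; the calibration is good to about 2 mm. A picture is of the moment at which its call begins.
- manip.job_done(): hands the job in; it is judged then, once.
The state is a dict: "time": time; "joint_pos": joint angles; "joint_vel": joint speeds; "joint_efforts": joint torques, N m; "tool_pos": TCP position; "tool_rot": TCP orientation; "contact_force": force on the tool from outside, world axes, zero at the start; "ft_torque": the same for the moment, N m; "gripper_width": opening from 0.0 (shut) to 1.0 (fully open); "grasp_force": force on a finger pad.
Only numpy, scipy, OpenCV 4.12 (cv2) and the standard library are available. Lean on these libraries where they do the work, as an engineer would, in place of code of your own. Each camera call takes 0.05 s, during which the arm holds its last target. There are 200 camera calls.

### The job

Push the aluminium rear panel that lies askew on the jig's black lift table, using the back stop to square it, until its two holes find the two locating pins, then press it down until it sits flush and fully home on the pins, with the lift table at the bottom of its travel. The pins' bar may be set a few millimetres to the left or right of the middle, so feel for the pins and shift the panel if it will not go down. Only then press the tester's two keys, one at a time: the small one fully down and let go, then the large one fully down and let go. Leave the other things on the bench where they are.

Things in the scene. Friction and masses are not known exactly. Their poses are not given: they have to be found in the camera images.
- panel: Loose flat aluminium rear panel, 110 (x) x 150 (y) x 10 mm thick, about 0.4 kg, too wide to grasp. Origin: centre of its underside, z up. Pale grey rectangles are flat blanking labels. It starts on the raised lift table 30 to 60 mm to the +y side of home, 5 to 24 mm short of it in x, turned up to 0.2 rad from the jig. Home: same yaw as the jig, both holes over the pins, underside at nest height.
- panel_mid (a point): The panel's origin: the centre of its underside.
- hole_round (a point): Centre of the mouth, in the panel's top, of its round through hole, 16 mm diameter, at x 0, y -50 mm of the panel. It goes over the jig's -y pin.
- hole_slot (a point): Centre of the mouth, in the panel's top, of its slotted through hole, 16 mm (x) by 22 mm (y), at x 0, y +50 mm of the panel. It goes over the jig's +y pin.
- jig: Grey jig fixed to the bench, base 200 mm (x, from -110 to +90) x 270 mm (y) x 20 mm high. Origin on the bench, x away from the robot (yaw up to 0.25 rad), z up. Its two steel pins (14 mm, bevelled over the top 3.5 mm to 11 mm, tips 58.5 mm above the bench) stand at x 0, y -50 and +50 mm, both shifted alike by an unmeasured 0 to 5 mm along y, either way.
- back_stop (a point): Dark steel upright strip along the jig's y, 210 mm long, 14 mm thick: this point is mid-length on the top edge of its face towards the robot, at jig x +56 mm (1 mm beyond the far edge of a panel that is home), 76 mm above the bench.
- nest (a point): Middle of the jig, x 0, y 0, 44 mm above the bench: where panel_mid is when the panel is home, but for the pins' unmeasured shift of up to 5 mm along the jig's y. The pin tips are seen through 22 x 34 mm slots in the lift table.
- lift (a joint): Drop of the black lift table (jig x -94 to +54 mm, 250 mm in y, 12 mm thick) that carries the panel around the pins: 0 = raised, top 60 mm above the bench; 0.016 m = bottom, top at 44 mm. A stiff guide holds it where it is left: it sinks under a push of some 6 to 13 N and does not spring back. With the holes off the pins, the pins stop the panel after 2 mm.
- key_small (a joint): Travel of the small white round key, 0 = up, 0.006 m = fully down; spring, about 5 N.
- key_small_top (a point): Centre of the top of the small key (24 mm diameter cap, 54 mm above the bench, on a fixed grey box 75 x 75 x 32 mm).
- key_large (a joint): Travel of the large white round key, 0 = up, 0.006 m = fully down; spring, about 5 N.
- key_large_top (a point): Centre of the top of the large key (48 mm diameter cap, 54 mm above the bench, on a fixed grey box 75 x 75 x 32 mm). The two keys may stand in either order.
- bottle: Bystander: clear plastic bottle with a red cap, 56 mm diameter, 120 mm high. Origin at its underside.
- screwdriver: Bystander: screwdriver lying flat, 170 mm long. Origin at its underside.
- tape: Bystander: roll of brown tape lying flat, 50 mm diameter, 18 mm high. Origin at its underside.
- jar: Bystander: amber jar with a black lid, 52 mm diameter, 50 mm high. Origin at its underside.
- tray: Bystander: black open parts tray, 100 x 150 mm, 30 mm high. Origin at its underside.
- block: Bystander: aluminium block, 50 x 80 mm, 30 mm high. Origin at its underside.
- cup: Bystander: grey cup, 64 mm diameter, 70 mm high. Origin at its underside.
Mind the look-alikes: they are no part of the job. Of the things like the panel, leave any that is orange; of the rest the smaller one is meant. Leave any blue or turquoise look-alike of the part that bears key_small alone.

How it is judged:
On the way, in this order (a step that is already met when the one before it is completed fails the run):
1. the panel is flush and fully home on the pins, the lift table down (x of panel_mid in the frame of nest between -0.0025 and 0.0025 m and y of panel_mid in the frame of nest between -0.008 and 0.008 m and z of panel_mid in the frame of nest below 0.0015 m and angle between the z axis of panel and the z axis of jig, either way round below 0.02 rad and angle between the x axis of panel and the x axis of jig, either way round below 0.04 rad and value of joint lift above 0.0145 m), for 0.2 s.
2. the small key is pressed fully down (all of step 1 and value of joint key_small above 0.0045 m), for 0.05 s.
3. then the small key is let go (value of joint key_small below 0.001 m), for 0.05 s.
4. then the large key is pressed fully down (all of step 1 and value of joint key_large above 0.0045 m), for 0.05 s.
At the end, for the whole second after the job is handed in: The panel is home on the pins: panel_mid within 2.5 mm of nest along the jig's x, 8 mm along y and 1.5 mm above it at most; level within 0.02 rad, square within 0.04 rad; lift table down at least 14.5 mm; panel at rest; both keys up within 1 mm (all of step 1 and value of joint each of key_small, key_large below 0.001 m and linear speed of panel below 0.01 m/s); the robot touches nothing.
It fails at once if a key is pressed (more than 3 mm) before the lift table is down (value of joint lift below 0.014 m and value of joint any of key_small, key_large above 0.003 m).
It fails at once if both keys are pressed together (each more than 3 mm) (value of joint each of key_small, key_large above 0.003 m).
It fails at once if a bystander is moved more than 20 mm (distance of any of bottle, screwdriver, tape, jar, tray, block, cup from where it was at the start of the episode above 0.02 m).
It also fails if it takes over 72 s, if anything falls off the work surface, if the arm or the gripper's body presses on something with over 40 N, if the wrist force passes 120 N, or if a joint passes its speed limit or range.

## Working session

There is one attempt and no reset: what is moved stays moved. The work goes in short steps, Python scripts to look and compute and a tool call to move; the robot and the scene stay as the last step left them, time stands still between calls to the robot, and variables do not carry over. Pictures are saved under pics/ and viewed, at most 10 in all, crops included, and the job is handed in when it is done.

Besides the shell and the picture viewer there is one more tool, called as name([rows], argument=value, ...), one row to a line, values as JSON. arm_command: Moves the arm, as the interface text tells. Shifts and turns lie within -1 to 1; 1 stands for 30 cm of shift or pi/2 rad of turn. Its arguments: {"type":"object","properties":{"rows":{"type":"array"}},"required":["rows"]}

```bash
mkdir -p pics; cat > h.py <<'E'
import numpy as np, cv2
from plant import monitor, vision, manip
def grab(n):
    f=vision.grab_frame(n); np.savez(f'{n}.npz',**f); return f
def load(n): return dict(np.load(f'{n}.npz'))
def ray(f,u,v):
    K=f['mtx']; xd=np.array([(u-K[0,2])/K[0,0],(v-K[1,2])/K[1,1]]); x=xd.copy(); k=float(f['k1'])
    for _ in range(20): x=xd/(1+k*(x@x))
    return np.array([x[0],x[1],1.])
def at_z(f,u,v,z):  # pixel -> world on plane z
    d=f['R'].T@ray(f,u,v); c=-f['R'].T@f['t']; return c+d*(z-c[2])/d[2]
def at_d(f,u,v):  # pixel -> world through depth
    return f['R'].T@(ray(f,u,v)*f['z_map'][int(v),int(u)]-f['t'])
def proj(f,X):
    c=f['R']@np.asarray(X)+f['t']; s=c[:2]/c[2]; s=s*(1+float(f['k1'])*(s@s)); K=f['mtx']
    return np.array([K[0,0]*s[0]+K[0,2],K[1,1]*s[1]+K[1,2]])
E
python3 - <<'E'
from h import *
print(monitor.state())
for n in('top','side'):
    f=grab(n); print(n,f['mtx'],f['k1'],-f['R'].T@f['t'],f['R'])
    cv2.imwrite(f'pics/{n}0.png',cv2.resize(f['color'][:,:,::-1],(800,600),interpolation=cv2.INTER_CUBIC))
E
```

```text
{'time': 0.0, 'joint_pos': array([ 1.12902335e+00,  5.33454902e-02,  1.61427446e+00,  5.58962277e-05,
        1.47600855e+00, -1.18997694e-01]), 'joint_vel': array([ 0.00089142, -0.00146361, -0.00047459, -0.0011089 , -0.00145549,
        0.00049066]), 'joint_efforts': array([-8.65181737e-04, -3.93684196e+01, -3.70174563e+01, -2.20606521e-04,
        6.90620931e-03, -1.85398108e-06]), 'tool_pos': array([0.19796838, 0.5921698 , 0.23008175]), 'tool_rot': array([-3.08418409e-04,  1.60690525e-01,  9.87004315e-01, -9.70470495e-04]), 'contact_force': array([-0.70290529, -0.04421837, -0.05006745]), 'ft_torque': array([ 0.00343632,  0.01675537, -0.01410789]), 'grasp_force': 0.0, 'gripper_width': 0.9992018565382916}
top [[481.45168282   0.         253.48488157]
 [  0.         481.45168282 191.0500675 ]
 [  0.           0.           1.        ]] -0.020790995593829235 [0.27275552 0.00457253 1.80471757] [[-0.01079484 -0.99981695 -0.01579651]
 [-0.99278921  0.01260239 -0.11920887]
 [ 0.11938612  0.01439576 -0.99274353]]
side [[435.52031057   0.         248.44741025]
 [  0.         435.52031057 188.77811009]
 [  0.           0.           1.        ]] -0.008380119473230894 [ 0.18263767 -0.91007034  1.03315327] [[ 0.95766086 -0.28788374  0.00293645]
 [-0.20009835 -0.67290209 -0.71215408]
 [ 0.20699352  0.68141451 -0.70201705]]
```

View pics/top0.png

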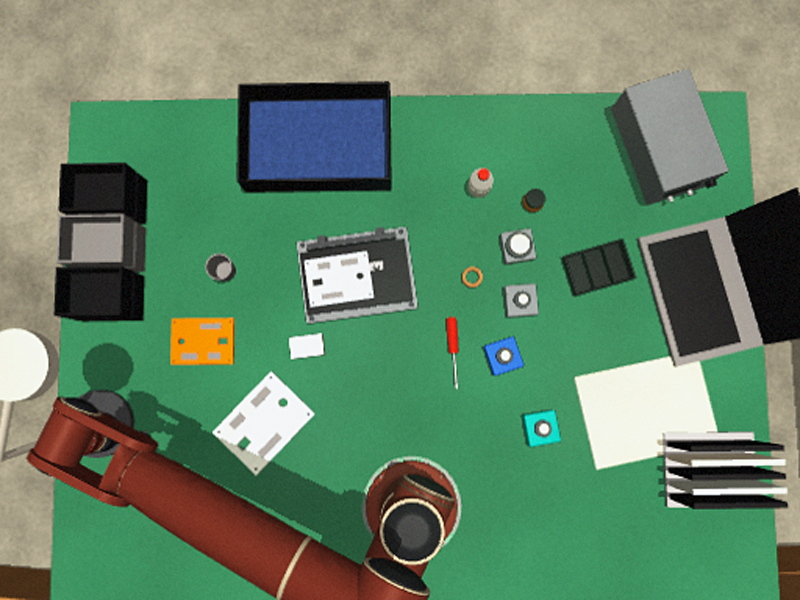

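View pics/side0.png

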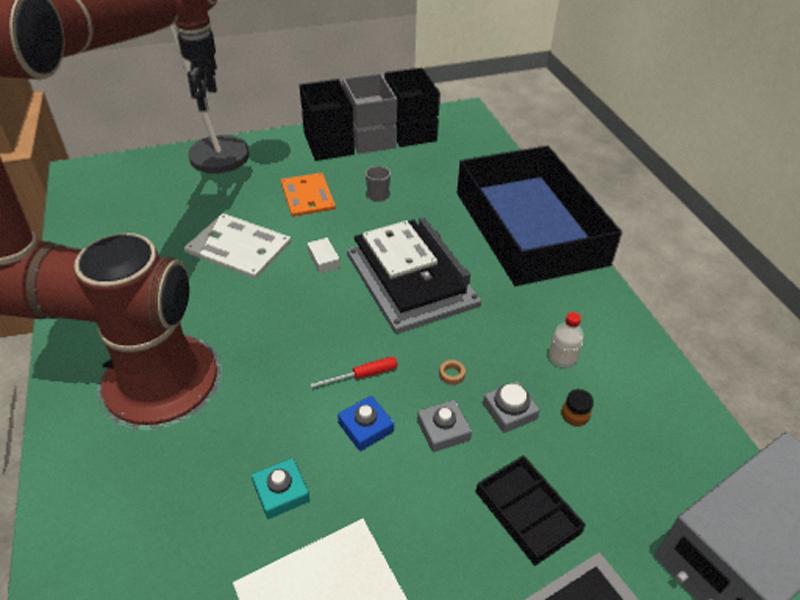

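The top view (800x600) shows these panel-like things: the white panel on the black lift table (340,278), an orange panel (202,341), a larger white panel (264,423) and a small white card (307,346). I choose the one on the jig at (340,278). The key candidates are grey small (521,299), grey large (519,245), blue (504,356) and turquoise (542,428). I choose the two grey ones. Next, a close crop with measurements.

```bash
python3 - <<'E'
from h import *
f=load('top'); g=load('side')
for nm,u,v,z in [('panelc',340,278,.07),('jig',357,273,.02),('stopL',300,243,.076),('stopR',408,231,.076),('small',521,299,.054),('large',519,244,.054)]:
    print(nm,at_z(f,u*.64,v*.64,z).round(4),at_d(f,u*.64,v*.64).round(4))
for nm,u,v in [('small',445,412),('large',513,393),('panel',398,248)]:
    print(nm,at_d(g,u*.64,v*.64).round(4))
a=f['color'][140:210,185:275,::-1]; a=cv2.resize(a,None,fx=6,fy=6,interpolation=cv2.INTER_CUBIC)
b=g['color'][130:215,215:315,::-1]; b=cv2.resize(b,(int(100*420/85),420),interpolation=cv2.INTER_CUBIC)
b=b[:, :800-540] if False else b
cv2.imwrite('pics/crop.png',a)
E
```

```text
panelc [0.5312 0.1601 0.07  ] [0.5312 0.16   0.0706]
jig [0.5503 0.1236 0.02  ] [0.543  0.1205 0.0667]
stopL [0.6144 0.2532 0.076 ] [0.6259 0.2615 0.018 ]
stopR [0.6394 0.     0.076 ] [ 6.554e-01 -2.000e-04  8.000e-04]
small [ 0.4784 -0.2623  0.054 ] [ 0.4787 -0.2626  0.0519]
large [ 0.6092 -0.2616  0.054 ] [ 0.609  -0.2614  0.0552]
small [ 0.4838 -0.2641  0.0501]
large [ 0.6128 -0.2638  0.0556]
panel [0.5303 0.1623 0.0658]
```

View pics/crop.png

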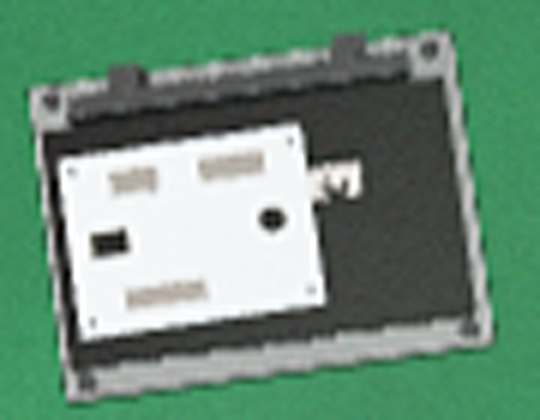

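arm_command([
  [60,[0.07,-0.12,0.03],[0,0,0]],
  [60,[0.14,-0.24,0.06],[0,0,0]],
  [60,[0.21,-0.36,0.09],[0,0,0]],
  [60,[0.28,-0.48,0.12],[0,0,0]],
  [60,[0.35,-0.6,0.15],[0,0,0]],
  [60,[0.42,-0.72,0.18],[0,0,0]],
  [60,[0.49,-0.84,0.2],[0,0,0]],
  [60,[0.56,-0.96,0.2],[0,0,0]],
  [60,[0.63,-1.0,0.2],[0,0,0]],
  [60,[0.7,-1.0,0.2],[0,0,0]],
  [60,[0.75,-1.0,0.2],[0,0,0]],
])

```text
time: 1.02
tool_pos: [0.4247, 0.2911, 0.2911]
tool_rot: [0.0, 0.162, 0.987, 0.0]
contact_force: [0.3, 0.7, 0.1]
gripper_width: 0.703
grasp_force: 0.0
```

arm_command([
  [60,[0,-0.12,0],[0,0,0]],
  [60,[0,-0.24,0],[0,0,0]],
  [60,[0,-0.36,0],[0,0,0]],
  [60,[0,-0.45,0],[0,0,0]],
  [60,[0,-0.45,0],[0,0,0]],
  [60,[0,-0.45,0],[0,0,0]],
])

```text
time: 1.52
tool_pos: [0.4232, 0.1567, 0.2909]
tool_rot: [-0.0, 0.162, 0.987, 0.0]
contact_force: [0.1, 0.1, 0.4]
gripper_width: 0.701
grasp_force: 0.0
```

```bash
python3 - <<'E'
from h import *
s=monitor.state(); print(s['time'],s['tool_pos'],s['tool_rot'],s['joint_pos'])
f=grab('wrist'); print(f['mtx'],f['k1'],-f['R'].T@f['t'],f['R'])
cv2.imwrite('pics/w1.png',cv2.resize(f['color'][:,:,::-1],(800,600),interpolation=cv2.INTER_CUBIC))
E
```

```text
1.5167 [0.42318678 0.15670881 0.29094798] [-1.46561731e-04  1.62070599e-01  9.86779147e-01  1.17101901e-04] [ 1.89273115e-01 -4.08504900e-01  1.91915526e+00  3.21502616e-04
  1.63113667e+00 -1.05592658e+00]
[[334.28117168   0.         250.89283926]
 [  0.         334.28117168 186.86675565]
 [  0.           0.           1.        ]] -0.09907582619159573 [0.34807942 0.18320187 0.43386174] [[ 3.18961874e-01  9.47767451e-01  4.27253928e-04]
 [ 9.01947575e-01 -3.03680053e-01  3.07032567e-01]
 [ 2.91125222e-01 -9.75463225e-02 -9.51698912e-01]]
```

View pics/w1.png

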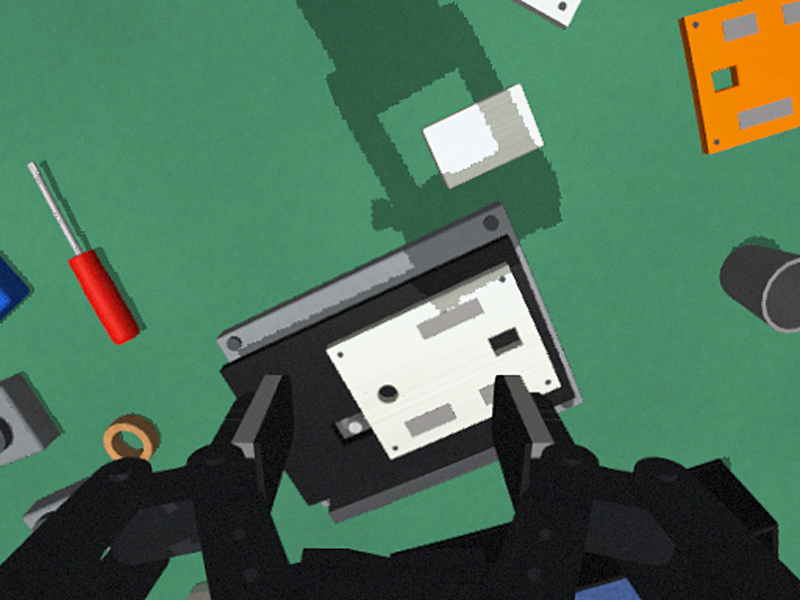

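The wrist view shows the panel's corners at (328,348), (505,263), (560,383) and (392,459). The round hole is at (388,393), the slotted hole at (505,341), and the -y pin tip is visible at (355,427) in its slot.

```bash
python3 - <<'E'
from h import *
f=load('wrist'); t=load('top')
W=lambda u,v,z:at_z(f,(u+.5)*.64-.5,(v+.5)*.64-.5,z)
P={}
for n,u,v,z in [('c1',328,348,.07),('c2',505,263,.07),('c3',560,383,.07),('c4',392,459,.07),('round',388,393,.07),('slot',505,341,.07),('pin',355,427,.0585),('jn-',218,336,.02),('jn+',500,204,.02),('jf+',580,401,.02),('lt-',221,370,.06),('lt+',510,237,.06),('scr-',235,343,.02),('scr+',491,222,.02)]:
    P[n]=W(u,v,z); print(n,P[n].round(4), 'top-depth' )
# top view
T=lambda u,v,z:at_z(t,185+(u+.5)/6-.5,140+(v+.5)/6-.5,z)
for n,u,v,z in [('round',272,218,.07),('slot',110,243,.07),('c1',326,302,.07),('c2',80,338,.07),('c3',58,157,.07),('c4',302,124,.07),('jbl',68,400,.02),('jbr',493,343,.02),('jtl',32,90,.02),('jtr',450,35,.02)]: print('T',n,T(u,v,z).round(4))
for a,b in [('c1','c2'),('c4','c3'),('round','slot'),('jn-','jn+'),('lt-','lt+'),('scr-','scr+')]:
    d=P[b]-P[a]; print(a,b,np.linalg.norm(d).round(4),np.arctan2(-d[0],d[1]).round(4))
d=P['jf+']-P['jn+'];print(np.linalg.norm(d),np.arctan2(d[1],d[0]))
E
```

```text
c1 [0.486  0.0854 0.07  ] top-depth
c2 [0.4643 0.2302 0.07  ] top-depth
c3 [0.5726 0.247  0.07  ] top-depth
c4 [0.5964 0.0995 0.07  ] top-depth
round [0.5369 0.1163 0.07  ] top-depth
slot [0.5235 0.2146 0.07  ] top-depth
pin [0.5644 0.0779 0.0585] top-depth
jn- [ 0.4642 -0.015   0.02  ] top-depth
jn+ [0.4321 0.2454 0.02  ] top-depth
jf+ [0.6277 0.2695 0.02  ] top-depth
lt- [ 0.4807 -0.006   0.06  ] top-depth
lt+ [0.4497 0.2401 0.06  ] top-depth
scr- [ 0.475  -0.0035  0.02  ] top-depth
scr+ [0.4438 0.2347 0.02  ] top-depth
T round [0.538  0.1151 0.07  ]
T slot [0.524  0.2137 0.07  ]
T c1 [0.4862 0.0826 0.07  ]
T c2 [0.4661 0.2318 0.07  ]
T c3 [0.5774 0.2456 0.07  ]
T c4 [0.5958 0.0965 0.07  ]
T jbl [0.433  0.2457 0.02  ]
T jbr [ 0.4654 -0.0188  0.02  ]
T jtl [0.6292 0.2691 0.02  ]
T jtr [0.6607 0.0055 0.02  ]
c1 c2 0.1464 0.1486
c4 c3 0.1494 0.1599
round slot 0.0992 0.1354
jn- jn+ 0.2624 0.1227
lt- lt+ 0.248 0.1254
scr- scr+ 0.2402 0.1301
0.19706787922007418 0.12232730720439462
```

arm_command([
  [0,[0.079,0.091,0],[0,0,0.072]],
  [0,[0.158,0.183,0],[0,0,0.143]],
  [0,[0.237,0.274,0],[0,0,0.215]],
  [0,[0.315,0.365,-0.05],[0,0,0.286]],
  [0,[0.315,0.365,-0.18],[0,0,0.286]],
  [0,[0.315,0.365,-0.31],[0,0,0.286]],
  [0,[0.315,0.365,-0.44],[0,0,0.286]],
  [0,[0.315,0.365,-0.57],[0,0,0.286]],
  [0,[0.315,0.365,-0.67],[0,0,0.286]],
  [0,[0.315,0.365,-0.73],[0,0,0.286]],
  [0,[0.315,0.365,-0.755],[0,0,0.286]],
  [0,[0.315,0.365,-0.755],[0,0,0.286]],
])

```text
time: 2.57
tool_pos: [0.5156, 0.2677, 0.0619]
tool_rot: [-0.003, -0.064, 0.998, -0.001]
contact_force: [-0.2, 0.6, 0.5]
gripper_width: -0.003
grasp_force: 0.0
```

```bash
python3 - <<'E'
from h import *
from scipy.spatial.transform import Rotation as R
s=monitor.state(); print(s['time'],s['tool_pos'],R.from_quat(s['tool_rot'],scalar_first=True).as_matrix().round(3),s['gripper_width'],s['contact_force'])
f=grab('wrist'); 
cv2.imwrite('pics/w2.png',cv2.resize(f['color'][:,:,::-1],(800,600),interpolation=cv2.INTER_CUBIC))
print('tcp px',proj(f,s['tool_pos'])/.64)
E
```

```text
2.5667 [0.51563937 0.26771611 0.06194043] [[-0.992 -0.128 -0.005]
 [-0.128  0.992 -0.002]
 [ 0.005 -0.001 -1.   ]] -0.0026562466227467384 [-0.15974885  0.59661904  0.48957426]
tcp px [387.40200497 393.74475429]
```

View pics/w2.png

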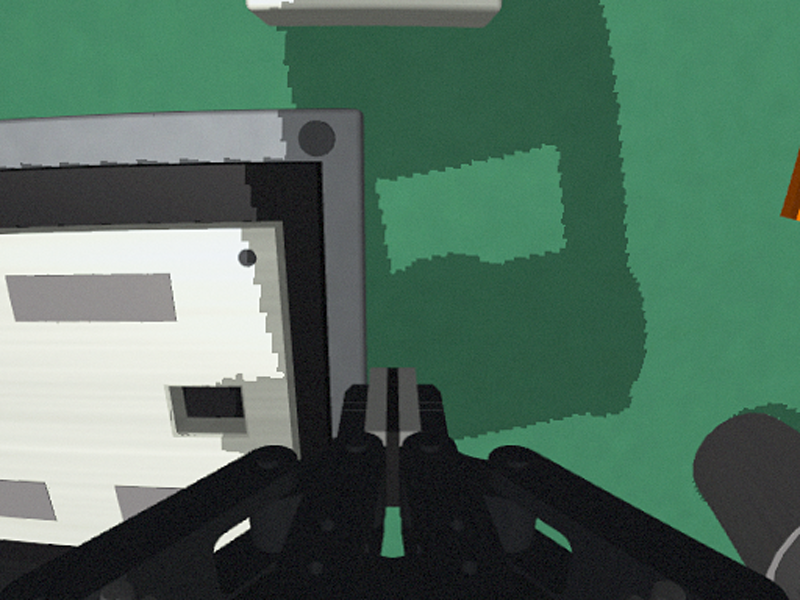

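The wrist view shows the closed fingertip at (390,400) beside the panel's +y edge (line x≈295), clear of the panel and aligned with the jig. Now the push along the jig's -y.

arm_command([
  [0,[0.002,-0.017,0.007],[0,0,0]],
  [0,[0.004,-0.034,0.007],[0,0,0]],
  [0,[0.0063,-0.051,0.007],[0,0,0]],
  [0,[0.0084,-0.068,0.007],[0,0,0]],
  [0,[0.0105,-0.085,0.007],[0,0,0]],
  [0,[0.0126,-0.102,0.007],[0,0,0]],
  [0,[0.0147,-0.119,0.007],[0,0,0]],
  [0,[0.0168,-0.136,0.007],[0,0,0]],
  [0,[0.019,-0.153,0.007],[0,0,0]],
  [0,[0.0213,-0.172,0.007],[0,0,0]],
  [0,[0.0213,-0.172,0.007],[0,0,0]],
])

```text
time: 3.53
tool_pos: [0.5242, 0.2143, 0.0667]
tool_rot: [-0.0, -0.063, 0.998, -0.001]
contact_force: [0.4, -0.7, -0.5]
gripper_width: 0.002
grasp_force: 0.0
```

```bash
cat >> h.py <<'E'
PSI=0.1235; O=np.array([.5577,.128]); XJ=np.array([np.cos(PSI),np.sin(PSI)]); YJ=np.array([-XJ[1],XJ[0]])
def jig(p): d=np.asarray(p)[:2]-O; return np.array([d@XJ,d@YJ])*1000
def panel(f,z=.07):
    """panel's near white outline in the camera: world corners by min-area rect on rectified plane (1 px = 0.5 mm, jig axes)"""
    xs=np.arange(-130,130,.5); ys=np.arange(-150,150,.5)
    X,Y=np.meshgrid(xs,ys,indexing='ij'); P=np.stack([O[0]+(X*XJ[0]+Y*YJ[0])/1e3,O[1]+(X*XJ[1]+Y*YJ[1])/1e3,np.full(X.shape,z)],-1)
    c=P@f['R'].T+f['t']; s=c[...,:2]/c[...,2:]; s=s*(1+float(f['k1'])*(s**2).sum(-1,keepdims=True)); K=f['mtx']
    m=(s*[K[0,0],K[1,1]]+[K[0,2],K[1,2]]).astype(np.float32)
    return cv2.remap(f['color'],m[...,0],m[...,1],cv2.INTER_CUBIC)  # row=(x+130)*2, col=(y+150)*2
E
python3 - <<'E'
from h import *
s=monitor.state(); print(s['time'],s['tool_pos'],jig(s['tool_pos']),s['contact_force'])
f=grab('top'); a=panel(f)
g=cv2.inRange(a,(215,215,215),(255,255,255)); g=cv2.morphologyEx(g,cv2.MORPH_OPEN,np.ones((9,9)))
n,l,st,ce=cv2.connectedComponentsWithStats(g); i=1+st[1:,4].argmax(); print(st[i])
r=cv2.minAreaRect(np.argwhere(l==i)[:,::1].astype(np.float32)); print(r, 'centre jig', r[0][0]/2-130, r[0][1]/2-150)
E
```

```text
3.5333 [0.52417767 0.21425168 0.0667096 ] [-22.64198385  89.72424474] [ 0.36826651 -0.65811829 -0.47918358]
[  168   103   226   221 39692]
((213.0, 280.5), (225.0, 220.0), 90.0) centre jig -23.5 -9.75
```

```bash
cat >> h.py <<'E'
def edges(f,rows,lo,hi,z=.07):
    """strongest falling edge along +y per jig x (mm)"""
    a=cv2.GaussianBlur(cv2.cvtColor(panel(f,z),cv2.COLOR_RGB2GRAY),(5,5),0).astype(float); out=[]
    for x in rows:
        p=a[int((x+130)*2)-2:int((x+130)*2)+3].mean(0); d=np.diff(p)[int((lo+150)*2):int((hi+150)*2)]
        k=np.abs(d).argmax(); out.append((x,lo+(k+.5)/2,round(d[k],1)))
    return out
E
python3 - <<'E'
from h import *
f=grab('wrist'); print(edges(f,range(-74,-20,6),60,125))
a=panel(f)
cv2.imwrite('pics/w3.png',a[::1,:,::-1])
E
```

```text
[(-74, np.float64(84.25), np.float64(-45.0)), (-68, np.float64(84.25), np.float64(-45.2)), (-62, np.float64(84.75), np.float64(-44.0)), (-56, np.float64(84.75), np.float64(-44.2)), (-50, np.float64(84.75), np.float64(-44.6)), (-44, np.float64(84.75), np.float64(-43.8)), (-38, np.float64(84.75), np.float64(-44.8)), (-32, np.float64(84.25), np.float64(-27.4)), (-26, np.float64(70.75), np.float64(40.0))]
```

View pics/w3.png

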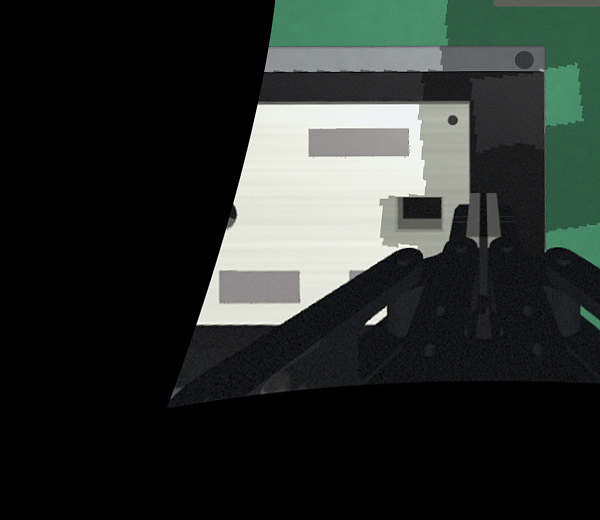

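The rectified view shows the panel square to the jig: its +y edge is at col 469 (y≈+84.5 mm) and its near edge at row 101 (x≈-79 mm). I'll finish the y push, then move round to the near edge.

arm_command([
  [0,[0,0,-0.009],[0,0,0]],
  [0,[0.0012,-0.0095,-0.009],[0,0,0]],
  [0,[0.0023,-0.019,-0.009],[0,0,0]],
  [0,[0.0035,-0.028,-0.009],[0,0,0]],
  [0,[0.0035,-0.028,-0.009],[0,0,0]],
  [0,[-0.0014,0.0116,-0.009],[0,0,0]],
  [0,[-0.0014,0.0116,0.1],[0,0,0]],
  [0,[-0.07,-0.09,0.12],[0,0,0]],
  [0,[-0.14,-0.19,0.12],[0,0,0]],
  [0,[-0.2,-0.28,0.12],[0,0,0]],
  [0,[-0.229,-0.331,0.12],[0,0,0]],
  [0,[-0.229,-0.331,0.12],[0,0,0]],
])

```text
time: 4.63
tool_pos: [0.4539, 0.1148, 0.1027]
tool_rot: [-0.0, -0.062, 0.998, -0.0]
contact_force: [0.1, 0.8, 0.8]
gripper_width: 0.003
grasp_force: 0.0
```

```bash
python3 - <<'E'
from h import *
s=monitor.state(); print(s['time'],s['tool_pos'],jig(s['tool_pos']),s['contact_force'])
f=grab('wrist'); print(-f['R'].T@f['t'])
a=panel(f); cv2.imwrite('pics/w4.png',a[:,:,::-1])
t=grab('top');g=load('wrist')
E
```

```text
4.6333 [0.45389976 0.11484456 0.10267941] [-104.63022353   -0.26847052] [0.10013979 0.81964352 0.8352296 ]
[0.37528207 0.10637641 0.24559999]
```

View pics/w4.png

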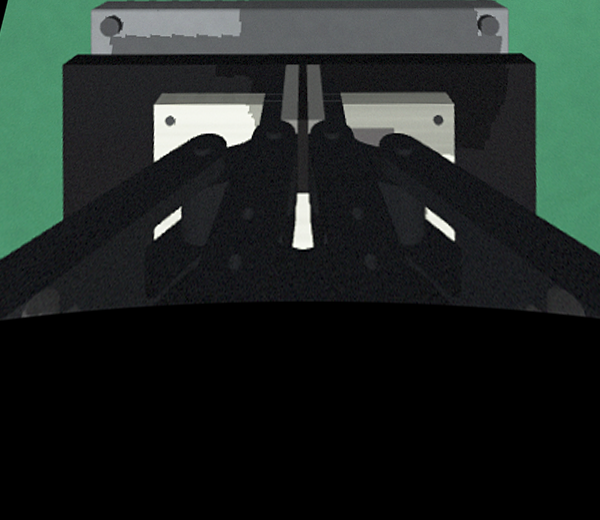

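The rectified view shows the panel's edges at cols 154 and 454 and the lift table's at cols 63 and 536. The panel is square, at y≈+2 mm, with its near edge at row 103 (x≈-78.5). Now the push toward the stop.

arm_command([
  [0,[0,0,-0.08],[0,0,0]],
  [0,[0,0,-0.128],[0,0,0]],
  [0,[0,0,-0.128],[0,0,0]],
  [0,[0.025,0.003,-0.128],[0,0,0]],
  [0,[0.042,0.0052,-0.128],[0,0,0]],
  [0,[0.056,0.007,-0.128],[0,0,0]],
  [0,[0.07,0.0087,-0.128],[0,0,0]],
  [0,[0.084,0.0104,-0.128],[0,0,0]],
  [0,[0.098,0.0122,-0.128],[0,0,0]],
  [0,[0.11,0.0137,-0.128],[0,0,0]],
  [0,[0.12,0.0149,-0.128],[0,0,0]],
  [0,[0.12,0.0149,-0.128],[0,0,0]],
])

```text
time: 5.73
tool_pos: [0.4924, 0.1208, 0.0647]
tool_rot: [0.001, -0.063, 0.998, 0.0]
contact_force: [0.0, 0.2, -0.6]
gripper_width: 0.0
grasp_force: 0.0
```

```bash
python3 - <<'E'
from h import *
s=monitor.state(); print(s['time'],s['tool_pos'],jig(s['tool_pos']),s['contact_force'])
f=grab('wrist'); a=panel(f); g=cv2.cvtColor(a,cv2.COLOR_RGB2GRAY).astype(float)
# near edge (row) at columns y, side edges at rows x
for y in (-60,-50,-40,40,50,60):
    p=g[:,int((y+150)*2)-2:int((y+150)*2)+3].mean(1); d=np.diff(p)[90:220]; k=d.argmax(); print(y,-130+(90+k+.5)/2,d[k].round(1),end=' | ')
print(edges(f,(-50,-46,-42),50,100), edges(f,(-50,-46,-42),-100,-50)); print(edges(f,(-80,-70,-60),100,140), edges(f,(-80,-70,-60),-140,-100))
E
```

```text
5.7333 [0.49237986 0.12082155 0.06469597] [-65.70691769   0.92277042] [ 0.03746529  0.21024088 -0.56094133]
-60 -54.75 60.0 | -50 -60.75 75.8 | -40 -60.75 65.6 | 40 -61.25 68.4 | 50 -61.25 84.2 | 60 -61.25 65.4 | [(-50, np.float64(76.25), np.float64(-74.8)), (-46, np.float64(76.25), np.float64(-72.6)), (-42, np.float64(76.25), np.float64(-69.2))] [(-50, np.float64(-74.25), np.float64(72.8)), (-46, np.float64(-74.25), np.float64(72.2)), (-42, np.float64(-74.25), np.float64(72.0))]
[(-80, np.float64(129.25), np.float64(-59.0)), (-70, np.float64(132.25), np.float64(-56.6)), (-60, np.float64(135.25), np.float64(-57.4))] [(-80, np.float64(-118.75), np.float64(57.0)), (-70, np.float64(-121.75), np.float64(59.8)), (-60, np.float64(-124.75), np.float64(55.4))]
```

arm_command([
  [0,[0.007,0.0009,0],[0,0,0]],
  [0,[0.013,0.0016,0],[0,0,0]],
  [0,[0.018,0.0022,0],[0,0,0]],
  [0,[0.022,0.0027,0],[0,0,0]],
  [0,[0.025,0.0031,0],[0,0,0]],
  [0,[0.025,0.0031,0],[0,0,0]],
])

```text
time: 6.28
tool_pos: [0.4942, 0.1211, 0.0634]
tool_rot: [-0.007, -0.063, 0.998, -0.001]
contact_force: [-16.7, -3.4, 11.8]
gripper_width: 0.001
grasp_force: 8.7
```

arm_command([
  [0,[0.003,0.0004,0],[0,0,0]],
  [0,[0.005,0.0006,0],[0,0,0]],
  [0,[0.005,0.0006,0],[0,0,0]],
])

```text
time: 6.53
tool_pos: [0.4942, 0.1211, 0.0626]
tool_rot: [-0.009, -0.063, 0.998, -0.001]
contact_force: [-20.0, -3.7, 10.9]
gripper_width: -0.0
grasp_force: 10.2
```

```bash
python3 - <<'E'
from h import *
s=monitor.state(); print(s['time'],s['tool_pos'],jig(s['tool_pos']),s['contact_force'],s['ft_torque'])
f=grab('wrist'); a=panel(f); g=cv2.cvtColor(a,cv2.COLOR_RGB2GRAY).astype(float)
for y in (-70,-60,-50,-40,40,50,60,70):
    p=g[:,int((y+150)*2)-2:int((y+150)*2)+3].mean(1); d=np.diff(p)[90:220]; k=d.argmax(); print(y,-130+(90+k+.5)/2,d[k].round(1),end=' | ')
print(edges(f,(-50,-46,-42),50,100), edges(f,(-50,-46,-42),-100,-50))
cv2.imwrite('pics/w5.png',cv2.resize(f['color'][:,:,::-1],(800,600),interpolation=cv2.INTER_CUBIC))
t=grab('side'); 
H,Wd=t['z_map'].shape; uu,vv=np.meshgrid(np.arange(Wd),np.arange(H))
def cloud(f):
    K=f['mtx']; k=float(f['k1']); xd=np.stack([(uu-K[0,2])/K[0,0],(vv-K[1,2])/K[1,1]],-1); x=xd.copy()
    for _ in range(8): x=xd/(1+k*(x**2).sum(-1,keepdims=True))
    z=f['z_map']; c=np.concatenate([x*z[...,None],z[...,None]],-1); return (c-f['t'])@f['R']
for nm,ff in(('side',t),('wrist',f)):
    P=cloud(ff); d=P[...,:2]-O; jx=d@XJ*1e3; jy=d@YJ*1e3; ok=ff['z_map']>0
    for (x0,x1,y0,y1,l) in [(-50,40,-65,-20,'panel-y'),(-50,40,20,65,'panel+y'),(-50,-20,-70,70,'near'),(10,45,-70,70,'far'),(-85,-65,-110,-30,'liftnear-y'),(-85,-65,30,110,'liftnear+y'),(-40,40,-118,-85,'lift-y'),(57,68,-90,90,'stop')]:
        m=ok&(jx>x0)&(jx<x1)&(jy>y0)&(jy<y1)&(P[...,2]<.09)&(P[...,2]>.03); print(nm,l,m.sum(),np.median(P[...,2][m]).round(4) if m.any() else '')
E
```

```text
6.5333 [0.49423325 0.12108173 0.06264651] [-63.83559134   0.95265468] [-20.00296122  -3.7495074   10.88422111] [-0.59305592  3.31494823 -0.00440102]
-70 -54.25 56.6 | -60 -54.25 90.0 | -50 -59.75 60.6 | -40 -54.25 74.4 | 40 -60.25 67.8 | 50 -60.25 72.6 | 60 -60.25 63.2 | 70 -60.25 58.0 | [(-50, np.float64(75.25), np.float64(-69.0)), (-46, np.float64(75.75), np.float64(-68.6)), (-42, np.float64(75.75), np.float64(-66.6))] [(-50, np.float64(-73.25), np.float64(71.8)), (-46, np.float64(-73.25), np.float64(68.6)), (-42, np.float64(-73.25), np.float64(67.8))]
side panel-y 255 0.0696
side panel+y 123 0.0698
side near 152 0.0692
side far 298 0.0703
side liftnear-y 106 0.0594
side liftnear+y 93 0.0592
side lift-y 182 0.0591
side stop 138 0.0761
wrist panel-y 1228 0.0687
wrist panel+y 927 0.0687
wrist near 2562 0.0687
wrist far 0 
wrist liftnear-y 5767 0.0586
wrist liftnear+y 5798 0.0587
wrist lift-y 2847 0.0584
wrist stop 0
```

View pics/w5.png

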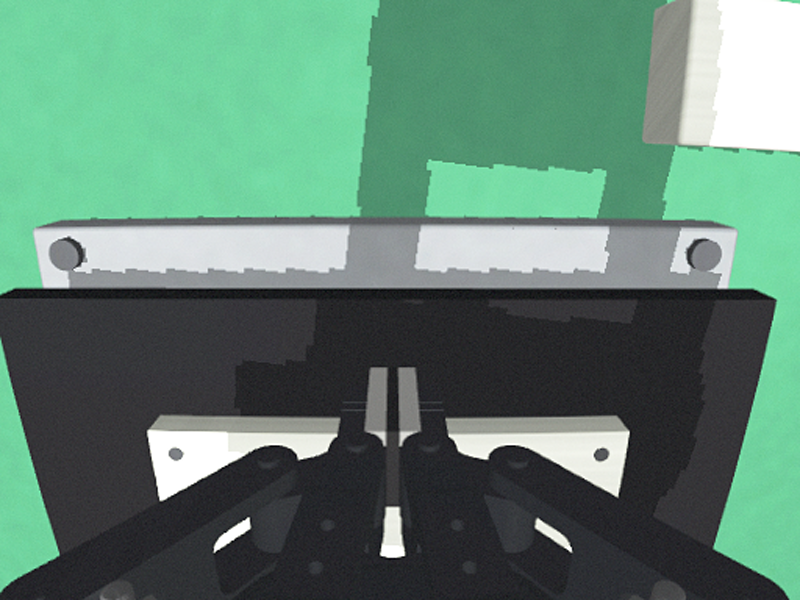

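The wrist view shows the panel's top near edge at row ~431 (jig x≈-54.3) with its front face visible, square against the back stop with 20 N of reaction. I'll back off and look down through the holes for the pins.

arm_command([
  [0,[-0.05,-0.006,0],[0,0,0]],
  [0,[-0.12,-0.015,0.06],[0,0,0]],
  [0,[-0.17,-0.021,0.17],[0,0,0]],
  [0,[-0.206,-0.025,0.29],[0,0,0]],
  [0,[-0.206,-0.025,0.41],[0,0,0]],
  [0,[-0.206,-0.025,0.53],[0,0,0]],
  [0,[-0.206,-0.025,0.62],[0,0,0]],
  [0,[-0.206,-0.025,0.62],[0,0,0]],
  [0,[-0.206,-0.025,0.62],[0,0,0]],
])

```text
time: 7.38
tool_pos: [0.4401, 0.1145, 0.2532]
tool_rot: [0.003, -0.063, 0.998, 0.0]
contact_force: [-0.5, 0.2, -0.7]
gripper_width: 0.001
grasp_force: 0.0
```

```bash
python3 - <<'E'
from h import *
s=monitor.state(); print(s['time'],s['tool_pos'],jig(s['tool_pos']),s['contact_force'])
f=grab('wrist'); a=panel(f); g=cv2.cvtColor(a,cv2.COLOR_RGB2GRAY).astype(float)
for y in (-65,-35,35,65):
    p=g[:,int((y+150)*2)-2:int((y+150)*2)+3].mean(1); d=np.diff(p)[130:170]; k=d.argmax(); print(y,-130+(130+k+.5)/2,d[k].round(1),end=' | ')
print(edges(f,(-48,-46,-44),60,90), edges(f,(-48,-46,-44),-90,-60)); print('lift',edges(f,(-80,-70,-60),115,132,.06), edges(f,(-80,-70,-60),-132,-115,.06))
a=cv2.resize(a[200:330,160:450,::-1],None,fx=2.7,fy=2.7,interpolation=cv2.INTER_CUBIC)
cv2.imwrite('pics/w6.png',np.clip(a.astype(float)*1.0,0,255))
E
```

```text
7.3833 [0.44008913 0.114522   0.25315922] [-118.37539846    1.11269822] [-0.5451612   0.18244206 -0.69303829]
-65 -54.25 49.0 | -35 -54.25 47.4 | 35 -54.75 48.6 | 65 -54.75 49.6 | [(-48, np.float64(76.25), np.float64(-55.2)), (-46, np.float64(75.75), np.float64(-60.6)), (-44, np.float64(75.75), np.float64(-61.6))] [(-48, np.float64(-73.75), np.float64(48.0)), (-46, np.float64(-67.25), np.float64(-51.8)), (-44, np.float64(-73.25), np.float64(49.2))]
lift [(-80, np.float64(123.75), np.float64(26.6)), (-70, np.float64(123.75), np.float64(22.2)), (-60, np.float64(123.75), np.float64(21.6))] [(-80, np.float64(-124.75), np.float64(-29.2)), (-70, np.float64(-124.75), np.float64(-28.0)), (-60, np.float64(-124.75), np.float64(-28.6))][ WARN:0@1.874] global loadsave.cpp:1063 imwrite_ Unsupported depth image for selected encoder is fallbacked to CV_8U.
```

View pics/w6.png

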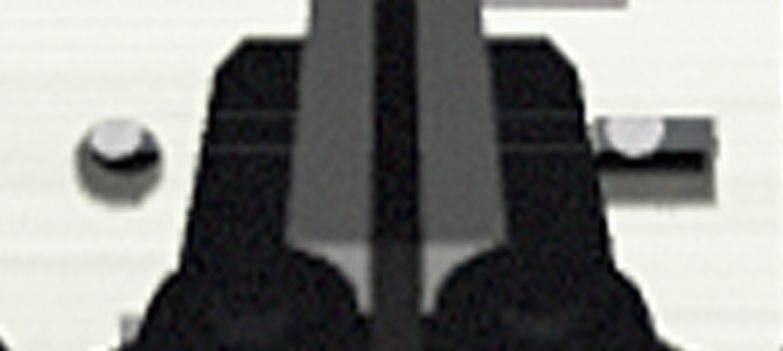

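The rectified crop shows both pin tips through the holes: pin (117,140) in the round hole centred at (118,163), and pin (634,135) in the slot, which is centred near 657. With parallax, the pins sit at y≈-50.1 and +49.1 and the holes at -48.05 and +51.95. The panel must go about 2 mm further in -y.

arm_command([
  [0,[0.09,0.09,-0.05],[0,0,0]],
  [0,[0.18,0.18,-0.12],[0,0,0]],
  [0,[0.27,0.27,-0.2],[0,0,0]],
  [0,[0.34,0.35,-0.28],[0,0,0]],
  [0,[0.358,0.363,-0.38],[0,0,0]],
  [0,[0.358,0.363,-0.48],[0,0,0]],
  [0,[0.358,0.363,-0.57],[0,0,0]],
  [0,[0.358,0.363,-0.62],[0,0,0]],
  [0,[0.358,0.363,-0.62],[0,0,0]],
])

```text
time: 8.18
tool_pos: [0.542, 0.2223, 0.058]
tool_rot: [-0.005, -0.063, 0.998, -0.001]
contact_force: [-0.9, -0.9, -1.1]
gripper_width: 0.004
grasp_force: 0.0
```

arm_command([
  [0,[0.0025,-0.02,0],[0,0,0]],
  [0,[0.0045,-0.036,0],[0,0,0]],
  [0,[0.0053,-0.043,0],[0,0,0]],
  [0,[0.0059,-0.048,0],[0,0,0]],
  [0,[0.0064,-0.052,0],[0,0,0]],
  [0,[0.0064,-0.052,0],[0,0,0]],
  [0,[0.0064,-0.052,0],[0,0,0]],
])

```text
time: 8.77
tool_pos: [0.5487, 0.2075, 0.0656]
tool_rot: [0.001, -0.063, 0.998, -0.0]
contact_force: [0.9, -0.9, 2.6]
gripper_width: 0.004
grasp_force: 1.6
```

```bash
python3 - <<'E'
from h import *
s=monitor.state(); print(s['time'],s['tool_pos'],jig(s['tool_pos']),s['contact_force'])
f=grab('wrist'); print(edges(f,(-45,-35,-25,-15),60,90))
E
```

```text
8.7667 [0.54870593 0.20748987 0.06563023] [ 0.86649504 79.99238914] [ 0.89043677 -0.92409229  2.63499604]
[(-45, np.float64(75.75), np.float64(-48.0)), (-35, np.float64(75.75), np.float64(-48.4)), (-25, np.float64(75.75), np.float64(-48.2)), (-15, np.float64(75.75), np.float64(-46.4))]
```

arm_command([
  [0,[-0.005,0.03,0],[0,0,0]],
  [0,[-0.005,0.04,0.1],[0,0,0]],
  [0,[-0.07,-0.03,0.19],[0,0,0]],
  [0,[-0.15,-0.11,0.28],[0,0,0]],
  [0,[-0.24,-0.2,0.38],[0,0,0]],
  [0,[-0.31,-0.27,0.48],[0,0,0]],
  [0,[-0.364,-0.311,0.57],[0,0,0]],
  [0,[-0.364,-0.311,0.62],[0,0,0]],
  [0,[-0.364,-0.311,0.62],[0,0,0]],
  [0,[-0.364,-0.311,0.62],[0,0,0]],
  [0,[-0.364,-0.311,0.62],[0,0,0]],
])

```text
time: 9.73
tool_pos: [0.4382, 0.1149, 0.2488]
tool_rot: [-0.001, -0.064, 0.998, 0.0]
contact_force: [-0.4, -0.0, -1.7]
gripper_width: 0.002
grasp_force: 0.0
```

```bash
cat >> h.py <<'E'
def holes(f):
    a=panel(f); g=cv2.cvtColor(a,cv2.COLOR_RGB2GRAY).astype(float)
    e=lambda v:np.mean([q[1] for q in v])
    l,r=e(edges(f,(-50,-42,-40),-90,-68)),e(edges(f,(-50,-42,-40),68,90)); L,R_=e(edges(f,(-80,-70,-60),-132,-115,.06)),e(edges(f,(-80,-70,-60),115,132,.06))
    print('panel',l,r,(l+r)/2,'lift',L,R_,(L+R_)/2)
    for y in (-65,-35,35,65):
        p=g[:,int((y+150)*2)-2:int((y+150)*2)+3].mean(1); d=np.diff(p)[130:170]; k=d.argmax(); print('near',y,-130+(130+k+.5)/2,end=' | ')
    # round hole: profile along y through x=-1..+1 ; print region of grey values (1 mm)
    print(); print(cv2.resize(g[240:284,176:232],(28,22),interpolation=cv2.INTER_AREA).astype(int)//10)
E
python3 - <<'E'
from h import *
np.set_printoptions(linewidth=200)
old=load('wrist')
s=monitor.state(); print(s['time'],s['tool_pos'],s['contact_force'])
f=grab('wrist'); holes(f)
E
```

```text
9.7333 [0.43824469 0.11488997 0.24884919] [-0.35279341 -0.00616123 -1.74619055]
panel -73.25 74.91666666666667 0.8333333333333357 lift -123.75 122.75 -0.5
near -65 -55.75 | near -35 -56.25 | near 35 -56.25 | near 65 -55.75 | 
[[23 23 23 23 23 23 23 23 23 22 22 21 20 20 21 21 21 22 23 24 24 23 23 23 23 23 23 23]
 [23 23 23 23 23 23 24 23 22 20 20 20 20 20 20 19 19 20 21 22 24 24 23 23 23 23 23 23]
 [23 23 23 23 24 24 24 22 19 19 20 20 20 20 20 20 20 19 15 17 23 24 23 23 23 23 23 23]
 [23 23 23 23 23 24 22 17 17 20 20 20 20 20 20 20 20 20 14 13 19 24 24 23 23 23 23 24]
 [23 23 23 23 23 23 18 12 17 22 20 20 20 19 20 20 21 20 14 10 15 21 23 23 23 23 23 23]
 [23 23 23 23 23 21 14 10 16 21 20 20 20 19 20 20 21 20 12  7 11 18 23 23 23 23 23 24]
 [23 23 23 23 23 19 11  9 15 19 20 20 20 20 21 21 20 17  8  3  7 16 23 24 23 23 23 24]
 [23 23 23 23 23 18 11  9 11 14 18 20 20 21 21 20 18 10  2  0  3 12 21 24 23 23 23 24]
 [23 23 23 23 23 18 11  8  8 10 15 17 18 21 18 11  8  3  1  2  5 13 20 24 23 23 23 24]
 [23 23 23 23 23 18 12  8  8  8 11 12 11 12  9  4  3  3  5  7  9 15 21 23 23 23 23 23]
 [23
[... 340 characters left out ...]
20]
 [23 23 23 23 23 23 23 21 18 12 11 10 10 10 10 10  9 12 15 20 23 23 23 23 23 24 24 20]
 [24 23 23 23 23 24 23 23 21 18 16 14 14 14 14 13 12 16 21 23 24 24 23 23 24 24 24 17]
 [23 23 23 23 23 23 24 23 23 22 21 20 19 19 19 18 17 20 23 24 24 23 23 23 24 24 22 14]
 [23 23 23 23 23 23 23 23 23 24 23 23 22 22 22 22 22 23 24 23 23 23 23 23 23 24 22 13]
 [23 23 23 23 23 23 23 23 23 23 23 23 23 23 23 24 24 24 23 23 23 23 23 23 23 24 20  9]
 [23 23 23 23 23 23 23 23 23 23 23 23 23 23 23 23 23 23 23 23 23 23 23 23 23 24 18  5]
 [23 23 23 23 23 23 23 23 23 23 23 23 23 23 23 23 23 23 23 23 23 23 23 23 24 24 17  3]
 [23 23 23 23 23 23 23 23 23 23 23 23 23 23 23 23 23 23 23 23 23 23 23 23 24 25 16  2]]
```

arm_command([
  [0,[0.09,0.09,-0.05],[0,0,0]],
  [0,[0.18,0.18,-0.12],[0,0,0]],
  [0,[0.27,0.27,-0.2],[0,0,0]],
  [0,[0.34,0.34,-0.28],[0,0,0]],
  [0,[0.359,0.353,-0.38],[0,0,0]],
  [0,[0.359,0.353,-0.47],[0,0,0]],
  [0,[0.359,0.353,-0.54],[0,0,0]],
  [0,[0.359,0.353,-0.58],[0,0,0]],
  [0,[0.359,0.353,-0.605],[0,0,0]],
  [0,[0.359,0.353,-0.615],[0,0,0]],
  [0,[0.359,0.353,-0.615],[0,0,0]],
])

```text
time: 10.7
tool_pos: [0.5463, 0.2203, 0.0656]
tool_rot: [-0.0, -0.063, 0.998, -0.0]
contact_force: [-0.3, -0.8, 0.5]
gripper_width: -0.001
grasp_force: 0.0
```

arm_command([
  [0,[0.0025,-0.02,0],[0,0,0]],
  [0,[0.0041,-0.033,0],[0,0,0]],
  [0,[0.0049,-0.04,0],[0,0,0]],
  [0,[0.0054,-0.044,0],[0,0,0]],
  [0,[0.0058,-0.047,0],[0,0,0]],
  [0,[0.0058,-0.047,0],[0,0,0]],
  [0,[0.0058,-0.047,0],[0,0,0]],
])

```text
time: 11.28
tool_pos: [0.5483, 0.2061, 0.0662]
tool_rot: [0.0, -0.063, 0.998, 0.0]
contact_force: [0.1, -0.8, -0.2]
gripper_width: -0.0
grasp_force: 0.0
```

arm_command([
  [0,[-0.005,0.03,0],[0,0,0]],
  [0,[-0.005,0.04,0.1],[0,0,0]],
  [0,[-0.07,-0.03,0.19],[0,0,0]],
  [0,[-0.15,-0.11,0.28],[0,0,0]],
  [0,[-0.24,-0.2,0.38],[0,0,0]],
  [0,[-0.31,-0.27,0.48],[0,0,0]],
  [0,[-0.365,-0.306,0.57],[0,0,0]],
  [0,[-0.365,-0.306,0.615],[0,0,0]],
  [0,[-0.365,-0.306,0.615],[0,0,0]],
  [0,[-0.365,-0.306,0.615],[0,0,0]],
  [0,[-0.365,-0.306,0.615],[0,0,0]],
])

```text
time: 12.2
tool_pos: [0.4383, 0.1148, 0.2489]
tool_rot: [-0.001, -0.063, 0.998, 0.0]
contact_force: [0.2, 0.6, -0.9]
gripper_width: 0.003
grasp_force: 0.0
```

```bash
python3 - <<'E'
from h import *
np.set_printoptions(linewidth=200)
s=monitor.state(); print(s['time'],s['tool_pos'],s['contact_force'])
f=grab('wrist'); holes(f)
E
```

```text
12.2 [0.43826419 0.11483386 0.24894025] [ 0.18935314  0.59597584 -0.91255394]
panel -73.25 74.91666666666667 0.8333333333333357 lift -123.75 122.75 -0.5
near -65 -56.25 | near -35 -56.25 | near 35 -56.25 | near 65 -55.75 | 
[[23 23 23 23 23 23 23 23 23 23 22 21 21 21 21 21 21 22 23 24 23 23 23 23 23 23 23 23]
 [23 23 23 23 23 23 24 23 22 21 21 20 20 20 20 19 19 20 21 22 23 24 23 23 23 23 23 23]
 [23 23 23 23 23 24 24 21 18 18 21 20 20 20 19 19 20 19 14 16 22 24 24 23 23 23 23 24]
 [23 23 23 23 23 23 22 17 15 18 21 20 20 20 20 20 20 20 14 13 19 24 24 23 23 23 23 23]
 [23 23 23 23 23 23 18 12 15 20 20 20 20 19 20 20 21 20 14 10 15 22 24 23 23 23 23 24]
 [23 23 23 23 23 21 14 10 17 21 21 20 19 19 20 21 21 20 12  7 11 18 23 24 23 23 23 24]
 [23 23 23 23 23 19 11  9 14 19 20 20 19 20 21 21 21 17  7  4  7 14 22 24 23 23 23 24]
 [23 23 23 23 23 18 10  8 10 14 19 20 20 21 21 20 18 10  1  0  3 12 21 24 23 23 23 24]
 [23 23 23 23 23 19 11  8  8 10 15 17 18 21 18 12  9  3  1  2  6 14 21 24 23 23 23 24]
 [23 23 23 23 23 19 11  8  8  9 11 12 11 12  9  4  3  2  4  7 10 16 21 23 23 23 23 23]
 [23 2
[... 338 characters left out ...]
19]
 [23 23 23 23 23 23 23 21 17 12 11 10 10 10 10 10 10 12 16 20 22 24 23 23 23 24 24 19]
 [23 23 23 23 23 24 23 23 21 17 16 15 14 14 14 13 12 16 20 23 23 24 24 23 24 24 24 16]
 [24 23 23 23 23 23 24 23 23 22 21 21 19 19 19 18 17 20 23 24 23 23 24 23 24 24 22 13]
 [23 23 23 23 23 23 23 23 24 24 23 23 22 22 22 22 22 23 24 24 23 23 23 23 24 24 22 11]
 [23 23 23 23 23 23 23 23 23 24 23 23 23 23 23 24 24 24 23 23 23 23 23 23 24 24 20  8]
 [23 23 23 23 23 23 23 23 23 23 23 23 23 23 23 23 23 23 23 23 23 23 23 23 23 24 17  5]
 [23 23 23 23 23 23 23 23 23 23 23 23 23 23 23 23 23 23 23 23 23 23 23 23 23 24 15  3]
 [23 23 23 23 23 23 23 23 23 23 23 23 23 23 23 23 23 23 23 23 23 23 23 23 24 25 14  1]]
```

```bash
python3 - <<'E'
from h import *
np.set_printoptions(linewidth=220)
f=load('wrist'); c=-f['R'].T@f['t']; print('cam jig',jig(c),c[2])
for z in (.06,):
    g=cv2.cvtColor(panel(f,z),cv2.COLOR_RGB2GRAY).astype(float)
    for y in (-110,-90,-60,60,90,110):
        p=g[:,int((y+150)*2)-3:int((y+150)*2)+4].mean(1); print(y,(p[50:110:2]).astype(int))
# pins plane: rectify at z=.0585, slot + round regions
g=cv2.cvtColor(panel(f,.0585),cv2.COLOR_RGB2GRAY)
def reg(y0,y1,x0=-14,x1=16): return cv2.resize(g[(x0+130)*2:(x1+130)*2,(y0+150)*2:(y1+150)*2],None,fx=.5,fy=.5,interpolation=cv2.INTER_AREA)//10
print('round from y=-64,x=-14');print(reg(-64,-36,-14,6)); print('slot from y=36');print(reg(34,70,-14,14))
print('slot hole plane'); g=cv2.cvtColor(panel(f,.07),cv2.COLOR_RGB2GRAY); print(reg(34,70,-14,14))
E
```

```text
cam jig [-198.9706737     2.56411021] 0.39197706717138614
-110 [ 90 114 139 145 142 148 133  81  25   4  22  36  39  39  37  39  38  40  41  39  39  37  40  36  38  40  40  39  39  36]
-90 [160 160 134  98  96 102  93  55  17   6  18  39  41  40  40  41  40  39  41  41  39  40  42  41  41  43  40  39  40  40]
-60 [146 115  98  96  99 105  90  51  16   8  24  38  40  38  37  41  39  40  40  40  39  36  37  41  40  37  40  38  39  41]
60 [102 103 101  99 102 102  84  47  11   7  22  26  27  27  27  26  24  23  29  30  26  25  25  25  23  23  26  29  25  28]
90 [102 103 101 100 103 102  81  39   3  12  22  29  28  26  27  28  28  28  26  25  24  28  28  25  27  29  28  28  25  24]
110 [ 74  93 102 102 104 102  78  34   4  11  21  29  26  26  26  29  29  27  30  29  25  26  27  25  22  25  28  25  25  26]
round from y=-64,x=-14
[[24 24 24 24 24 24 23 24 24 24 24 24 24 24 24 24 24 24 24 24 24 24 24 24 24 24 24 24]
 [24 23 23 23 24 23 23 24 24 23 23 23 24 24 23 23 24 23 24 23 23 24 24 23 24 23 23 23]
 [23 23 23 23 23 23 23 23 23 23 23 23 23 23 23 23 23 23 23 23 23 23 23 23 23 23 23 23]
 [2
[... 1119 characters left out ...]
3 23 23]
 [23 23 23 24 23 20 13  9 17 21 21 20 20 19 20 21 21 21 15  8  9 15 21 23 24 23 23 24]
 [23 23 23 24 23 18 10  9 14 19 20 20 19 20 21 21 21 19 10  4  6 10 19 23 24 23 23 24]
 [23 23 23 23 22 17 10  8 10 14 19 20 20 21 21 20 19 13  4  0  1  8 18 23 24 23 23 24]
 [23 23 23 23 23 18 10  8  8 10 15 18 18 21 19 13 10  5  1  1  4 10 18 23 24 23 23 24]]
slot from y=36
[[ 2  1  2 ... 24 24 24]
 [ 2  2  1 ... 24 24 24]
 [ 1  2  2 ... 24 24 24]
 ...
 [ 1  1  1 ... 23 23 23]
 [ 2  1  1 ... 23 23 23]
 [ 2  2  2 ... 23 23 23]]
slot hole plane
[[ 2  1  2 ... 24 24 24]
 [ 1  1  2 ... 23 23 23]
 [ 2  2  2 ... 23 23 23]
 ...
 [ 1  2  1 ... 23 23 23]
 [ 1  1  1 ... 24 24 24]
 [ 1  1  2 ... 24 24 24]]
```

arm_command([
  [0,[0.09,0.09,-0.05],[0,0,0]],
  [0,[0.18,0.18,-0.12],[0,0,0]],
  [0,[0.27,0.27,-0.2],[0,0,0]],
  [0,[0.34,0.34,-0.28],[0,0,0]],
  [0,[0.362,0.325,-0.38],[0,0,0]],
  [0,[0.362,0.325,-0.47],[0,0,0]],
  [0,[0.362,0.325,-0.54],[0,0,0]],
  [0,[0.362,0.325,-0.58],[0,0,0]],
  [0,[0.362,0.325,-0.605],[0,0,0]],
  [0,[0.362,0.325,-0.617],[0,0,0]],
  [0,[0.362,0.325,-0.617],[0,0,0]],
  [0,[0.362,0.325,-0.617],[0,0,0]],
])

```text
time: 13.25
tool_pos: [0.5481, 0.2122, 0.0666]
tool_rot: [0.001, -0.063, 0.998, 0.0]
contact_force: [-0.3, 0.8, -0.1]
gripper_width: 0.0
grasp_force: 0.0
```

arm_command([
  [0,[0.0012,-0.01,0],[0,0,0]],
  [0,[0.0022,-0.018,0],[0,0,0]],
  [0,[0.0022,-0.018,0],[0,0,0]],
  [0,[0.0022,-0.018,0],[0,0,0]],
  [0,[0.0022,-0.018,0],[0,0,0]],
])

```text
time: 13.67
tool_pos: [0.5482, 0.2064, 0.0659]
tool_rot: [0.0, -0.063, 0.998, 0.0]
contact_force: [0.8, 0.5, 0.3]
gripper_width: -0.0
grasp_force: 0.0
```

```bash
python3 - <<'E'
from h import *
s=monitor.state(); print(s['time'],s['tool_pos'],jig(s['tool_pos']),s['contact_force'],s['grasp_force'])
f=grab('wrist'); print(edges(f,(-45,-35,-25,-15),60,90)); print(edges(f,(-85,-75,-65),115,132,.06))
g=cv2.cvtColor(panel(f),cv2.COLOR_RGB2GRAY); print([list(g[(x+130)*2,(66+150)*2:(100+150)*2:2]) for x in (-30,-20,-15,-10,-5)])
E
```

```text
13.6667 [0.54818973 0.20644127 0.0658719 ] [ 0.22505635 79.01536013] [0.84002446 0.51316449 0.30203038] 0.0
[(-45, np.float64(75.75), np.float64(-51.2)), (-35, np.float64(75.75), np.float64(-50.2)), (-25, np.float64(75.75), np.float64(-50.8)), (-15, np.float64(75.75), np.float64(-47.4))]
[(-85, np.float64(122.75), np.float64(18.2)), (-75, np.float64(122.75), np.float64(19.8)), (-65, np.float64(122.75), np.float64(27.4))]
[[np.uint8(172), np.uint8(173), np.uint8(175), np.uint8(173), np.uint8(174), np.uint8(174), np.uint8(173), np.uint8(173), np.uint8(174), np.uint8(180), np.uint8(78), np.uint8(21), np.uint8(23), np.uint8(28), np.uint8(27), np.uint8(30), np.uint8(31), np.uint8(23), np.uint8(26), np.uint8(26), np.uint8(25), np.uint8(24), np.uint8(30), np.uint8(26), np.uint8(25), np.uint8(20), np.uint8(29), np.uint8(27), np.uint8(34), np.uint8(29), np.uint8(29), np.uint8(28), np.uint8(29), np.uint8(28)], [np.uint8(170), np.uint8(172), np.uint8(170), np.uint8(170), np.uint8(169), np.uint8(170), np.uint8(172), np.uint8(169), np.uint8(169), np.uint8(176), np.uint8(72), np.uint8(32), np.uint
[... 1055 characters left out ...]
nt8(82), np.uint8(82), np.uint8(84), np.uint8(59), np.uint8(21), np.uint8(20), np.uint8(24), np.uint8(24), np.uint8(24), np.uint8(30), np.uint8(23), np.uint8(27), np.uint8(25), np.uint8(23), np.uint8(28), np.uint8(25)], [np.uint8(160), np.uint8(165), np.uint8(107), np.uint8(24), np.uint8(27), np.uint8(31), np.uint8(25), np.uint8(40), np.uint8(83), np.uint8(84), np.uint8(81), np.uint8(83), np.uint8(86), np.uint8(25), np.uint8(16), np.uint8(14), np.uint8(41), np.uint8(84), np.uint8(82), np.uint8(81), np.uint8(81), np.uint8(82), np.uint8(24), np.uint8(20), np.uint8(19), np.uint8(20), np.uint8(20), np.uint8(19), np.uint8(23), np.uint8(25), np.uint8(26), np.uint8(28), np.uint8(23), np.uint8(28)]]
```

```bash
cat >> h.py <<'E'
def heights(f):
    uu,vv=np.meshgrid(np.arange(512),np.arange(384)); K=f['mtx']; k=float(f['k1'])
    xd=np.stack([(uu-K[0,2])/K[0,0],(vv-K[1,2])/K[1,1]],-1); x=xd.copy()
    for _ in range(8): x=xd/(1+k*(x**2).sum(-1,keepdims=True))
    z=f['z_map']; P=(np.concatenate([x*z[...,None],z[...,None]],-1)-f['t'])@f['R']
    d=P[...,:2]-O; jx=d@XJ*1e3; jy=d@YJ*1e3
    for x0,x1,y0,y1,l in [(-50,50,-70,-20,'panel-y'),(-50,50,20,68,'panel+y'),(-50,-20,-70,70,'near'),(20,50,-70,70,'far'),(-88,-65,-110,110,'lift'),(-40,40,-118,-85,'lift-y'),(-105,-99,-120,120,'base')]:
        m=(z>0)&(jx>x0)&(jx<x1)&(jy>y0)&(jy<y1)&(P[...,2]<.08)&(P[...,2]>.005); print(l,m.sum(),np.median(P[...,2][m]).round(4) if m.any() else '')
E
python3 - <<'E'
from h import *
heights(load('wrist')); print(); heights(grab('side'))
E
```

```text
panel-y 8535 0.0658
panel+y 13904 0.0658
near 14275 0.0659
far 5869 0.0658
lift 16693 0.0559
lift-y 0 
base 3807 0.0203

panel-y 307 0.0664
panel+y 266 0.0663
near 251 0.0665
far 237 0.0666
lift 387 0.0556
lift-y 244 0.0558
base 87 0.0207
```

The depth data show the lift already down about 4 mm and the panel level at 65.8 mm. A pinned panel would stop after 2 mm, so the holes are on the pins. Now to press at the centre.

arm_command([
  [0,[0,0.02,0.06],[0,0,0]],
  [0,[0.01,-0.06,0.1],[0,0,0]],
  [0,[0.022,-0.16,0.1],[0,0,0]],
  [0,[0.032,-0.24,0.1],[0,0,0]],
  [0,[0.033,-0.267,0.08],[0,0,0]],
  [0,[0.033,-0.267,0.05],[0,0,0]],
  [0,[0.033,-0.267,0.025],[0,0,0]],
  [0,[0.033,-0.267,0.01],[0,0,0]],
  [0,[0.033,-0.267,0.002],[0,0,0]],
  [0,[0.033,-0.267,-0.005],[0,0,0]],
  [0,[0.033,-0.267,-0.012],[0,0,0]],
  [0,[0.033,-0.267,-0.012],[0,0,0]],
])

```text
time: 14.77
tool_pos: [0.5571, 0.127, 0.0629]
tool_rot: [-0.002, -0.064, 0.998, -0.001]
contact_force: [-6.4, -2.8, 9.9]
gripper_width: -0.001
grasp_force: 5.0
```

arm_command([
  [0,[0,0,-0.006],[0,0,0]],
  [0,[0,0,-0.012],[0,0,0]],
  [0,[0,0,-0.018],[0,0,0]],
  [0,[0,0,-0.024],[0,0,0]],
  [0,[0,0,-0.028],[0,0,0]],
  [0,[0,0,-0.028],[0,0,0]],
  [0,[0,0,-0.028],[0,0,0]],
])

```text
time: 15.35
tool_pos: [0.5572, 0.1268, 0.0554]
tool_rot: [-0.002, -0.064, 0.998, -0.001]
contact_force: [-9.2, -3.9, 16.5]
gripper_width: -0.001
grasp_force: 8.0
```

arm_command([
  [0,[0,0,-0.005],[0,0,0]],
  [0,[0,0,-0.01],[0,0,0]],
  [0,[0,0,-0.015],[0,0,0]],
  [0,[0,0,-0.018],[0,0,0]],
  [0,[0,0,-0.018],[0,0,0]],
  [0,[0,0,-0.018],[0,0,0]],
])

```text
time: 15.85
tool_pos: [0.5574, 0.1268, 0.0538]
tool_rot: [-0.002, -0.064, 0.998, -0.001]
contact_force: [-20.6, -6.0, 37.6]
gripper_width: 0.001
grasp_force: 18.4
```

arm_command([
  [0,[0,0,0.02],[0,0,0]],
  [0,[0,0,0.06],[0,0,0]],
  [0,[-0.05,0,0.16],[0,0,0]],
  [0,[-0.15,0,0.26],[0,0,0]],
  [0,[-0.25,-0.01,0.36],[0,0,0]],
  [0,[-0.33,-0.02,0.46],[0,0,0]],
  [0,[-0.38,-0.04,0.56],[0,0,0]],
  [0,[-0.395,-0.045,0.66],[0,0,0]],
  [0,[-0.395,-0.045,0.66],[0,0,0]],
  [0,[-0.395,-0.045,0.66],[0,0,0]],
  [0,[-0.395,-0.045,0.66],[0,0,0]],
])

```text
time: 16.77
tool_pos: [0.4391, 0.1133, 0.2453]
tool_rot: [-0.0, -0.064, 0.998, 0.0]
contact_force: [0.4, -0.2, 0.2]
gripper_width: -0.002
grasp_force: 0.0
```

```bash
python3 - <<'E'
from h import *
s=monitor.state(); print(s['time'],s['tool_pos'],s['contact_force'])
f=grab('wrist'); heights(f); print(); heights(grab('side'))
for z in (.054,):
    e=lambda v:np.mean([q[1] for q in v]); print(e(edges(f,(-50,-42,-40),-90,-68,z)),e(edges(f,(-50,-42,-40),68,90,z)),e(edges(f,(-80,-70,-60),-132,-115,.044)),e(edges(f,(-80,-70,-60),115,132,.044)))
# keys in the top view
t=grab('top')
for n,u,v in(('small',521,299),('large',519,245)):
    c=t['color'][int(v*.64)-16:int(v*.64)+17,int(u*.64)-16:int(u*.64)+17].min(2); m=(c>200).astype(np.uint8)
    k,l,st,ce=cv2.connectedComponentsWithStats(m); i=1+st[1:,4].argmax(); uu=ce[i]+[int(u*.64)-16,int(v*.64)-16]; print(n,st[i],uu,at_z(t,*uu,.054))
g=load('side')
for n,u,v in(('small',445,411),('large',513,393)):
    c=g['color'][int(v*.64)-16:int(v*.64)+17,int(u*.64)-16:int(u*.64)+17].min(2); m=(c>190).astype(np.uint8)
    k,l,st,ce=cv2.connectedComponentsWithStats(m); i=1+st[1:,4].argmax(); uu=ce[i]+[int(u*.64)-16,int(v*.64)-16]; print(n,st[i],uu,at_z(g,*uu,.054),at_d(g,*uu))
E
```

```text
16.7667 [0.43908904 0.11333328 0.24532833] [ 0.43583287 -0.21222638  0.16246902]
panel-y 2330 0.054
panel+y 2010 0.054
near 2683 0.054
far 537 0.0539
lift 3972 0.0441
lift-y 1637 0.044
base 1079 0.0201

panel-y 304 0.055
panel+y 260 0.0549
near 243 0.055
far 233 0.0549
lift 320 0.045
lift-y 191 0.0447
base 95 0.0209
-75.25 75.08333333333333 -125.25 123.91666666666667
small [15 13  6  6 28] [334.5        190.78571429] [ 0.4805084  -0.26621673  0.054     ]
large [ 11  10  12  12 117] [332.48717949 155.64102564] [ 0.61112667 -0.26286093  0.054     ]
small [13 14  8  7 42] [284.5 264. ] [ 0.48146281 -0.26745964  0.054     ] [ 0.48098199 -0.26849362  0.0555755 ]
large [  9  11  16  13 165] [328.32727273 252.01818182] [ 0.61283393 -0.26434277  0.054     ] [ 0.61209093 -0.26545801  0.05569111]
```

The panel is home: its top is at 54 mm, level, with the lift at 44 mm. Now the small key.

arm_command([
  [0,[0.02,-0.12,0],[0,0,0]],
  [0,[0.04,-0.24,0],[0,0,0]],
  [0,[0.06,-0.36,0],[0,0,0]],
  [0,[0.08,-0.48,0],[0,0,0]],
  [0,[0.1,-0.6,0],[0,0,0]],
  [0,[0.12,-0.72,0],[0,0,0]],
  [0,[0.14,-0.84,0],[0,0,0]],
  [0,[0.14,-0.94,-0.05],[0,0,0]],
  [0,[0.14,-1.0,-0.1],[0,0,0]],
  [0,[0.14,-1.0,-0.1],[0,0,0]],
])

```text
time: 17.75
tool_pos: [0.4792, -0.1891, 0.2107]
tool_rot: [-0.004, -0.061, 0.998, 0.002]
contact_force: [-0.9, 0.1, -1.3]
gripper_width: 0.001
grasp_force: 0.0
```

arm_command([
  [0,[0,-0.1,-0.05],[0,0,0]],
  [0,[0,-0.2,-0.1],[0,0,0]],
  [0,[0,-0.25,-0.2],[0,0,0]],
  [0,[0,-0.267,-0.3],[0,0,0]],
  [0,[0,-0.267,-0.4],[0,0,0]],
  [0,[0,-0.267,-0.45],[0,0,0]],
  [0,[0,-0.267,-0.45],[0,0,0]],
  [0,[0,-0.267,-0.45],[0,0,0]],
])

```text
time: 18.42
tool_pos: [0.4808, -0.2659, 0.0796]
tool_rot: [-0.001, -0.064, 0.998, 0.001]
contact_force: [-0.3, 0.1, -0.8]
gripper_width: 0.0
grasp_force: 0.0
```

```bash
python3 - <<'E'
from h import *
s=monitor.state(); print(s['time'],s['tool_pos'],s['contact_force'])
f=grab('wrist'); print(proj(f,[.481,-.267,.054])/.64, proj(f,s['tool_pos'])/.64)
cv2.imwrite('pics/w7.png',cv2.resize(f['color'][:,:,::-1],(800,600),interpolation=cv2.INTER_CUBIC))
E
```

```text
18.4167 [ 0.48075635 -0.26592649  0.07960324] [-0.31709108  0.05809763 -0.77780969]
[384.65850757 358.81168591] [387.40781603 393.86707927]
```

View pics/w7.png

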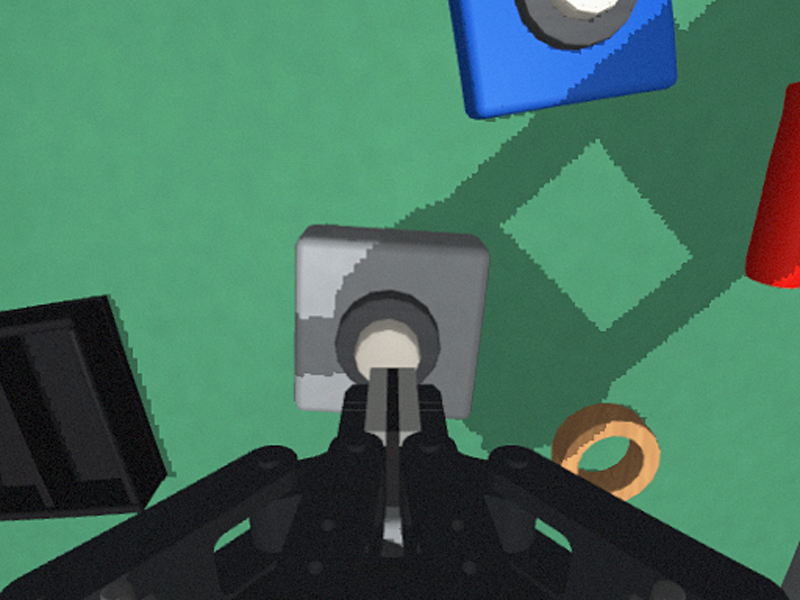

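The view shows the fingertip (390,400) over the grey box's small white cap, centred near (386,357). The blue look-alike is well clear. Pressing now.

arm_command([
  [0,[0,0,-0.05],[0,0,0]],
  [0,[0,0,-0.08],[0,0,0]],
  [0,[0,0,-0.095],[0,0,0]],
  [0,[0,0,-0.105],[0,0,0]],
  [0,[0,0,-0.112],[0,0,0]],
  [0,[0,0,-0.119],[0,0,0]],
  [0,[0,0,-0.119],[0,0,0]],
  [0,[0,0,-0.119],[0,0,0]],
])

```text
time: 19.13
tool_pos: [0.4819, -0.2673, 0.0479]
tool_rot: [0.0, -0.063, 0.998, 0.0]
contact_force: [-4.9, 4.6, 12.6]
gripper_width: 0.005
grasp_force: 6.4
```

arm_command([
  [0,[0,0,0.06],[0,0,0]],
  [0,[0,0,0.15],[0,0,0]],
  [0,[0,0,0.2],[0,0,0]],
  [0,[0.11,0.002,0.2],[0,0,0]],
  [0,[0.22,0.005,0.2],[0,0,0]],
  [0,[0.33,0.008,0.2],[0,0,0]],
  [0,[0.41,0.01,0.2],[0,0,0]],
  [0,[0.437,0.01,0.17],[0,0,0]],
  [0,[0.437,0.01,0.12],[0,0,0]],
  [0,[0.437,0.01,0.12],[0,0,0]],
  [0,[0.437,0.01,0.12],[0,0,0]],
])

```text
time: 20.05
tool_pos: [0.6104, -0.2635, 0.0789]
tool_rot: [-0.002, -0.063, 0.998, 0.001]
contact_force: [0.4, -0.9, -0.1]
gripper_width: 0.001
grasp_force: 0.0
```

arm_command([
  [0,[0,0,-0.05],[0,0,0]],
  [0,[0,0,-0.08],[0,0,0]],
  [0,[0,0,-0.095],[0,0,0]],
  [0,[0,0,-0.105],[0,0,0]],
  [0,[0,0,-0.112],[0,0,0]],
  [0,[0,0,-0.119],[0,0,0]],
  [0,[0,0,-0.119],[0,0,0]],
  [0,[0,0,-0.119],[0,0,0]],
])

```text
time: 20.72
tool_pos: [0.6122, -0.2643, 0.048]
tool_rot: [-0.001, -0.063, 0.998, 0.0]
contact_force: [-8.2, 2.2, 10.8]
gripper_width: -0.001
grasp_force: 5.7
```

Bottomed at 48 mm with 10.8 N. Letting go and checking the panel once more.

arm_command([
  [0,[0,0,0.06],[0,0,0]],
  [0,[0,0,0.16],[0,0,0]],
  [0,[0,0,0.28],[0,0,0]],
  [0,[0,0,0.4],[0,0,0]],
  [0,[0,0,0.45],[0,0,0]],
  [0,[0,0,0.45],[0,0,0]],
  [0,[0,0,0.45],[0,0,0]],
])

```text
time: 21.3
tool_pos: [0.613, -0.2645, 0.1816]
tool_rot: [0.001, -0.063, 0.998, -0.001]
contact_force: [-0.5, 0.3, -0.5]
gripper_width: -0.001
grasp_force: 0.0
```

```bash
python3 - <<'E'
from h import *
f=grab('side'); heights(f); print('keys',at_d(f,284.5,264),at_d(f,328,252)); s=monitor.state(); print(s['tool_pos'],s['contact_force'])
t=load('side'); print(manip.job_done())
E
```

```text
panel-y 302 0.0548
panel+y 254 0.0549
near 244 0.0548
far 238 0.0551
lift 315 0.045
lift-y 185 0.0445
base 88 0.0205
keys [ 0.48068342 -0.2691357   0.05655384] [ 0.61254252 -0.26318017  0.05272327]
[ 0.6119654  -0.26397292  0.17930997] [-0.66612149  0.49002565  0.34997166]
the job is handed in; nothing more can be done
None
```

The job was handed in at about 21 s: the panel is flush on both pins with the lift table down by the depth readings, and the small key then the large key were each pressed to the bottom and let go; no verdict came back.

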